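Focus the stone viewer and hold its spring slide at the mark

ROBOT

A 6-joint arm with a two-finger parallel gripper is mounted at the origin on a cart in front of the work surface, level with it; the furniture and walls round the work are solid. World frame = base frame: x ahead of the robot, y to its left, z up, the work surface at z = 0. Lengths are in m, angles in degrees, forces in N, time in s.
With the tool pointing down it reaches from about 0.4 to 0.925 m from the base axis. Payload 12.5 kg.
Tool frame: the origin (TCP) lies where the fingers leave the gripper's body, on its centre line; the fingertips stand 78 mm ahead of it and the grasp point (between the pads) lies 59 mm ahead of it (nose_length is the z of the fingertips in the tool frame, in m); z points along the fingers, y is the line along which they close (so a half turn about z gives the same grasp; the last joint's range is limited). The gripper opens to 95 mm and grips with 3 to 60 N. Pads are 20 mm wide; open, the fingers measure 119 mm over their backs; the gripper's body (75 mm by 180 mm) begins 59 mm behind the grasp point.
Start: joints at [61.73, 28.126, 89.318, -0, 62.55, -6.05], TCP at [0.236, 0.579, 0.292] pointing down, gripper open.
Joint ranges: [-177.58, 177.58], [-47.91, 125.51], [2.72, 160], [-65.01, 245.01], [3.68, 167.84], [-153.87, 153.87]. Speed limits (degrees/s): [127.2, 127.2, 159.86, 180, 180, 180].

INTERFACE

Orientations are given as [roll, pitch, yaw] about the fixed x, y, z axes, in that order (R = Rz(yaw) Ry(pitch) Rx(roll)).
In Python, from station import * gives the robot as it stands. The module is installed in compiled form; this text tells all that it offers.
- The arm moves only by the tool apply_moves, never from a script. Its argument "rows" is a list of rows, each a list of 3 entries, a list of its own where there are three numbers: the opening, from -1 (shut) to 1 (fully open), then the shift along the tool's x, y, z in units of 50 mm (1.0 is 50 mm), then the turn about the tool's z in units of 6 degrees (1.0 is 6 degrees). A call has 1 to 12 rows; each row is the pose to reach, as a shift and turn from the pose commanded when the call began, along the tool's axes at that moment; what a row does not reach only later rows make up. A row lasts 1/8 s, in which the tool goes at most 62.5 mm and 10.7 degrees, less where a joint would pass 70% of its speed; a pose out of reach is approached as far as the arm can. A call with a gripper value outside its range is refused whole. The fingers move at their own pace and stop on an object; "newtons" is the grip in N (left out, the last holds). Time passes only in rows, so rows that repeat a pose let the fingers close. It gives the time, the measured TCP pose, the force, the opening and the grip force at its end, in the units of the state.
- get_state(): the state, without advancing time (a new reading comes with each control period).
- grab_frame(name): name is "side" or "top" or "wrist"; returns a dict with "img" (400x640x3 uint8, red, green, blue), "camera_matrix" (3x3 intrinsics, pixels), "pose" (4x4, takes a point from camera to world coordinates); the wrist camera has in their place "mount" (4x4, takes a point from camera to tool coordinates, whose origin is the TCP and whose axes are the flange's). Camera axes: x right, y down, z forward; pixel columns grow to the right and rows downward; lengths in m; the calibration is good to about 2 mm. A picture is of the moment at which its call begins: read the wrist's pose just before it. There is no depth.
- close_job(): hands the job in; it is judged then, once.
Trained networks look in a picture, given as the dict that the camera call returned (one of the last four; its "shot" number tells which), for a name from the list of things; names that differ only in an ending like _2 or _b are one class to them, and where a whole thing is asked for, a point or a joint stands for the part that bears it (a point fixed in the world has none). Each returns a list of dicts, best first, with "score" (0 to 1); they miss things now and then, are a little off and sometimes report something else, mostly with a low value. They report only what shows in the picture. A call takes as long as a camera call.
- find_in(picture, thing): "bbox" ([centre column, centre row, width, height] in pixels, round what is visible of it).
- mark_of(picture, thing): "point" ([column, row] in pixels: a listed point, or the origin of a listed thing).
The state is a dict: "t": time; "qpos": joint angles; "joint_velocities": joint speeds; "joint_torque": joint torques, N m; "eef_pos": TCP position; "tcp_rot": TCP orientation; "wrist_force": force on the tool from outside, world axes, zero at the start; "ft_torque": the same for the moment, N m; "gripper_width": opening from 0.0 (shut) to 1.0 (fully open); "grip_force": force on a finger pad.
Only numpy, scipy, OpenCV 4.12 (cv2) and the standard library are available. Lean on these libraries where they do the work, as an engineer would, in place of code of your own. Each camera call takes 0.05 s, during which the arm holds its last target. There are 200 camera calls.

TASK

Ready the stone viewer for inspection: with its spring slide still fully home, turn the round black focus ring on top until its white line points at the red tab, then grip the black paddle of the slide, pull it out until the slide's white pointer line lies within the width of the yellow marker on the rail, and hold it still there for three seconds. The spring pulls the slide back, so finish while still holding it at the mark: do not let go. Mind the tall chrome pole that stands in the arm's way there, and do not move the jar, the red loupe or the green and blue mug.

Things in the scene. Friction and masses are not known exactly. Their poses are not given: they have to be found in the camera images.
- viewer: Stone viewer fixed to the bench: grey housing 100 x 90 x 40 mm high on a 110 x 98 mm foot. Origin at the centre of its underside, z up; the slide comes out towards its -x. An aluminium scale rail 18 mm high runs forward on its +y side (y = 42 to 54 mm, x = -45 to -150 mm). All but the focus ring and the slide is locked tight.
- lens_axis (a point): Point on the focus ring's vertical axis, 66 mm above the bench. The ring: a black ribbed drum, diameter 48 mm, 50 to 76 mm above the bench, over a flange of diameter 62 mm (45 to 50 mm above the bench). It turns about the vertical with 0.06 N m friction and stays where it is left. The needed turn is 0.6 to 1.5 rad, anticlockwise seen from above.
- focus_line (a point): Outer end of the white line on the focus ring's flange: 32 mm from the ring's axis, 50 mm above the bench; turns with the ring.
- focus_index (a point): Where the white line's end must come: inner edge of the 8 mm wide red tab, 32 mm from the ring's axis, 50 mm above the bench. The tab is locked, at a different angle each time.
- stone_slide: The spring-return slide: aluminium strip 30 mm wide with a black paddle grip at its front. Its origin coincides with the viewer's origin while home and moves towards the viewer's -x as it is pulled, up to 65 mm. The spring pulls it back with 3.2 N at home plus 0.08 N per mm; it returns home when let go.
- slide_grip (a point): Grip point in the paddle: 16 mm thick along the viewer's x, 34 mm wide along its y, from 16 to 62 mm above the bench; this point is on its centre, 50 mm above the bench. Home, it is 95 mm ahead of the viewer's origin, with 37 mm free between paddle and housing.
- slide_pointer (a point): Outer end of the white line on the pointer tongue of the slide, 39 mm to the +y side of the slide's centre line, 20 mm above the bench, 25 mm behind the paddle's centre.
- slide_mark (a point): Centre of the inner edge of the yellow marker (8 mm wide along the viewer's x, 21 mm high) on the scale rail: where the pointer must come. It has the viewer's axes. It is locked on the rail, 25 to 50 mm ahead of the pointer's home, different each time.
- pole (a point): Foot of a tall fixed chrome pole (11 mm thick, 0.68 m high, foot 85 mm wide) standing on the bench between the arm's start and the viewer. It stops the arm: swing past it on the robot's side, keeping the hand drawn in to about 0.4 m from the base.
- flux_jar: Cream lidded jar, 48 mm in diameter, 29 mm high, origin at the centre of its underside. Bystander.
- red_loupe: Red hand loupe lying flat, 34 x 102 x 9 mm, origin at the centre of its underside. Bystander.
- mug_green: Mug, green below and blue above, 83 x 117 x 94 mm, origin at the centre of its underside. Bystander.

How it is judged:
By the outcome, as a careful person would: the job done as asked, in the order asked, and still so for the second after the job is handed in, while the arm keeps its last pose, push and grip.
It also fails if it takes over 54 s, if anything falls off the work surface, if the arm or the gripper's body presses on something with over 40 N, if the wrist force passes 120 N, or if a joint passes its speed limit or range.

## Working session

There is one attempt and no reset: what is moved stays moved. The work goes in short steps, Python scripts to look and compute and a tool call to move; the robot and the scene stay as the last step left them, time stands still between calls to the robot, and variables do not carry over. Pictures are saved under pics/ and viewed, at most 10 in all, crops included, and the job is handed in when it is done.

Besides the shell and the picture viewer there is one more tool, called as a command line: name --argument value ..., lists and objects as JSON in quotes. apply_moves: Moves the arm, as the interface text tells. Its arguments: {"type":"object","properties":{"rows":{"type":"array"},"newtons":{"type":"number"}},"required":["rows"]}

```bash
mkdir -p pics; cat > h.py <<'E'
from station import *
import numpy as np, cv2
from scipy.spatial.transform import Rotation as R
T=['viewer','lens_axis','focus_line','focus_index','stone_slide','slide_grip','slide_pointer','slide_mark','pole','flux_jar','red_loupe','mug_green']
Z=dict(viewer=0,lens_axis=.066,focus_line=.05,focus_index=.05,stone_slide=0,slide_grip=.05,slide_pointer=.02,slide_mark=.02,pole=0,flux_jar=0,red_loupe=0,mug_green=0)
def pose(f,s=None):
    if 'pose' in f: return np.array(f['pose'])
    M=np.eye(4);M[:3,:3]=R.from_euler('xyz',s['tcp_rot'],degrees=True).as_matrix();M[:3,3]=s['eef_pos']
    return M@np.array(f['mount'])
def onz(f,P,px,z):
    d=P[:3,:3]@np.linalg.inv(f['camera_matrix'])@[px[0],px[1],1]
    return P[:3,3]+d*(z-P[2,3])/d[2]
def proj(f,P,X):
    c=np.linalg.inv(P)@np.r_[X,1];u=np.array(f['camera_matrix'])@c[:3];return u[:2]/u[2]
def save(f,n): cv2.imwrite('pics/'+n,f['img'][:,:,::-1])
def shots(name,things,fn=None):
    s=get_state();f=grab_frame(name);P=pose(f,s)
    if fn: save(f,fn)
    o={}
    for t in things:
        m=mark_of(f,t)
        if m:
            o[t]=onz(f,P,m[0]['point'],Z[t]);print(name,t,round(m[0]['score'],2),np.round(m[0]['point'],1),np.round(o[t],4))
    return f,P,o
E
python3 - <<'E'
from h import *
s=get_state();print(s)
for c in ('top','side'): 
    f,P,o=shots(c,T,c+'1.png');print(P[:3,3])
E
```

```text
{'t': 0.0, 'qpos': array([ 6.17303178e+01,  2.81623312e+01,  8.93504672e+01, -2.36376192e-03,
        6.25494692e+01, -6.05162684e+00]), 'joint_velocities': array([ 0.05617343, -0.08972961,  0.01633764, -0.0141181 , -0.09592579,
        0.07867995]), 'joint_torque': array([-1.90849998e-03, -6.12639213e+01, -2.58175832e+01,  6.91884826e-02,
        4.82149317e-02, -1.60582217e-04]), 'eef_pos': array([0.23625182, 0.5784494 , 0.29167934]), 'tcp_rot': array([-1.79937858e+02, -4.47977798e-03,  1.57783033e+02]), 'wrist_force': array([-0.30973849,  0.1103522 , -0.40398808]), 'ft_torque': array([-0.00069672, -0.00423281, -0.01091466]), 'grip_force': 0.0, 'gripper_width': 0.9974792596825538}
top viewer 0.89 [274.7 211. ] [0.5739 0.2539 0.    ]
top lens_axis 0.64 [270.4 205.9] [0.5784 0.2584 0.066 ]
top focus_line 0.74 [257.4 216. ] [0.5571 0.2888 0.05  ]
top focus_index 0.89 [269.3 218.8] [0.5509 0.2619 0.05  ]
top slide_grip 0.97 [232.2 220.7] [0.5462 0.3454 0.05  ]
top slide_pointer 0.62 [236.9 202.3] [0.5918 0.3408 0.02  ]
top slide_mark 0.47 [221.4 207. ] [0.5806 0.3766 0.02  ]
top flux_jar 0.69 [308.9 244.9] [0.494  0.1722 0.    ]
top mug_green 0.55 [302.1 132.3] [0.7666 0.1901 0.    ]
[0.46185411 0.16963174 1.0650915 ]
side viewer 0.83 [281.8 188.8] [0.5805 0.2552 0.    ]
side lens_axis 0.68 [278.6 168.8] [0.5798 0.2613 0.066 ]
side focus_line 0.77 [267.1 166.7] [0.5632 0.2895 0.05  ]
side focus_index 0.8 [262.8 182.2] [0.5391 0.254  0.05  ]
side slide_grip 0.7 [365.3 183.1] [0.7368 0.1587 0.05  ]
side slide_pointer 0.6 [271.9 160.2] [0.587  0.3262 0.02  ]
side flux_jar 0.74 [256.5 232.5] [0.4879 0.1731 0.    ]
side red_loupe 0.55 [224.8 199.1] [0.455  0.2829 0.    ]
side mug_green 0.61 [365.1 181.7] [0.7613 0.1926 0.    ]
[ 0.40305405 -0.28065103  0.77785934]
```

```bash
python3 -c "
import cv2
a=cv2.imread('pics/top1.png');b=cv2.imread('pics/side1.png')
cv2.imwrite('pics/a.png',cv2.resize(a[90:300,120:400],None,fx=2.7,fy=2.7,interpolation=2))"
```

```text
(no output)
```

View pics/a.png

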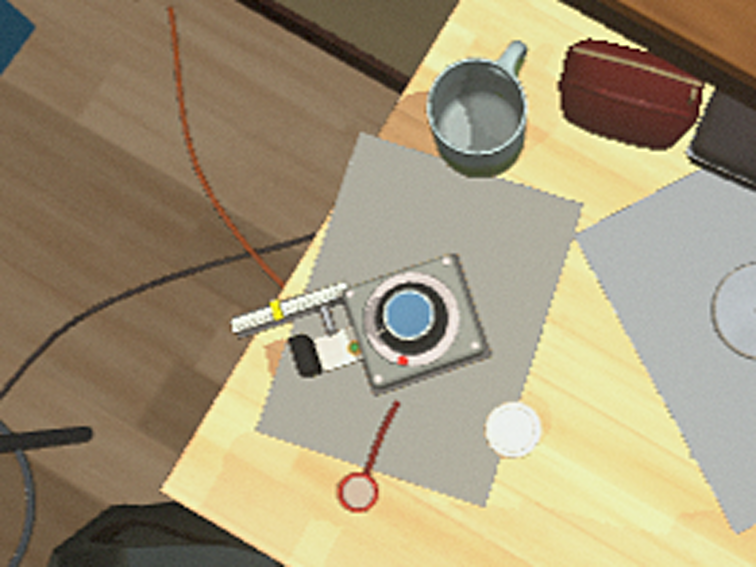

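View pics/side1.png

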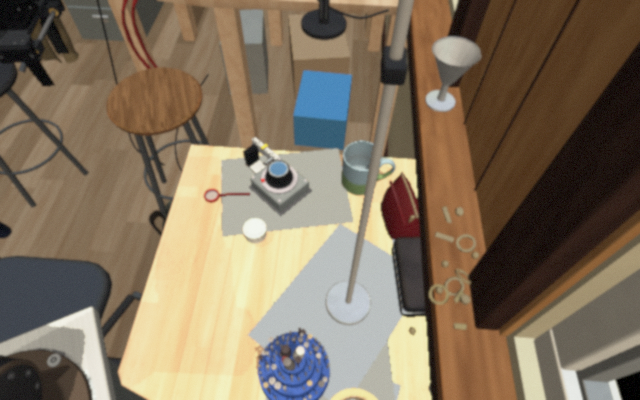

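```bash
python3 - <<'E'
from h import *
f=grab_frame('side');P=pose(f)
for p in [(349,303),(328,303),(371,303)]: print(onz(f,P,p,0))
for X in [(0,0,0),(.236,.579,.29),(.35,.35,0),(.4,.4,0),(.575,.255,0)]: print(X,proj(f,P,X))
print(find_in(f,'pole'),find_in(f,'red_loupe'))
g=grab_frame('top');Q=pose(g);print(find_in(g,'pole')); print(onz(g,Q,(400,205),0),proj(g,Q,(.236,.579,.29)))
w=grab_frame('wrist');save(w,'w1.png');print(w['mount'],w['camera_matrix'])
cv2.imwrite('pics/b.png',np.hstack([g['img'],w['img']])[:,:,::-1][:, :, :]) 
import os
b=cv2.imread('pics/b.png');cv2.imwrite('pics/b.png',cv2.resize(b,(800,250),interpolation=3))
E
```

```text
[ 0.59185317 -0.04734866  0.        ]
[ 0.55554696 -0.03013167  0.        ]
[ 0.62993767 -0.06540894  0.        ]
(0, 0, 0) [ 12.15400854 428.46329582]
(0.236, 0.579, 0.29) [35.53443081 34.54060329]
(0.35, 0.35, 0) [170.25216524 193.1672154 ]
(0.4, 0.4, 0) [185.95045832 169.80358544]
(0.575, 0.255, 0) [279.59758022 189.70095306]Traceback (most recent call last):
  File "<stdin>", line 5, in <module>
ValueError: it knows: flux_jar, focus_index, focus_line, lens_axis, mug_green, red_loupe, slide_grip, slide_mark, slide_pointer, stone_slide, viewer
```

```bash
cat >> h.py <<'E'
def goto(p,yaw,s=None):
    "shift/turn units from measured pose to TCP p,yaw (tool down)"
    s=s or get_state();M=R.from_euler('xyz',s['tcp_rot'],degrees=True).as_matrix()
    d=M.T@(np.array(p)-s['eef_pos'])/.05
    dy=-((yaw-s['tcp_rot'][2]+180)%360-180)/6
    print('shift',np.round(d,3),'turn',round(dy,3),'rows~',np.linalg.norm(d)/1.25)
E
python3 - <<'E'
from h import *
f=grab_frame('wrist');print(np.round(f['mount'],4).tolist(),np.round(f['camera_matrix'],1).tolist())
save(f,'w1.png')
goto((.57,.28,.30),110);goto((.57,.28,.30),20)
E
```

```text
[[0.0008, -0.9708, -0.24, 0.0663], [1.0, 0.0008, 0.0005, 0.0005], [-0.0003, -0.24, 0.9708, -0.0922], [0.0, 0.0, 0.0, 1.0]] [[359.3, 0.0, 317.0], [0.0, 359.3, 196.9], [0.0, 0.0, 1.0]]
shift [-8.436 -3.005 -0.155] turn 7.963 rows~ 7.165409378532097
shift [-8.436 -3.005 -0.155] turn 22.963 rows~ 7.165409378532097
```

View pics/w1.png

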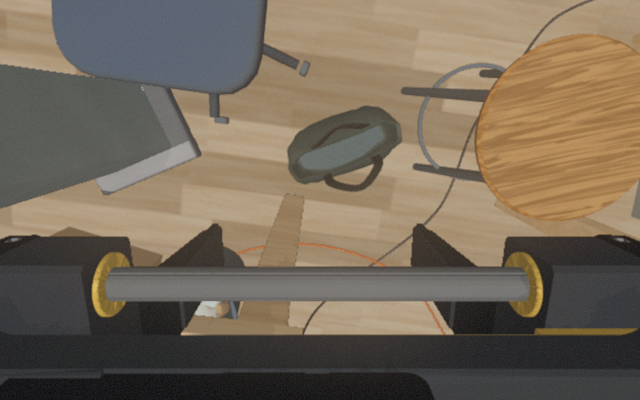

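```bash
python3 - <<'E'
from h import *
goto((.604,.215,.30),120)
E
```

```text
shift [-9.557 -3.951 -0.155] turn 6.296 rows~ 8.274475775213908
```

apply_moves --rows '[[1,[-0.48,-0.22,0],0.6],[1,[-1.6,-0.75,0],1],[1,[-2.7,-1.2,0],2],[1,[-3.8,-1.7,0],3],[1,[-4.9,-2.2,0],4],[1,[-6.0,-2.6,0],5],[1,[-7.1,-3.0,0],6]]'

```text
t: 2.28
eef_pos: [0.5095, 0.304, 0.2925]
tcp_rot: [180.0, -0.0, 121.6]
wrist_force: [0.1, 1.1, -0.2]
gripper_width: 0.997
grip_force: 0.0
```

```bash
python3 - <<'E'
from h import *
s=get_state();print(s['t'],s['eef_pos'],s['tcp_rot'],s['qpos'])
goto((.604,.215,.30),120)
E
```

```text
2.275 [0.50952446 0.30398978 0.29245791] [ 1.79970622e+02 -4.06378206e-03  1.21574301e+02] [ 2.44413642e+01  2.55182469e+01  9.39195032e+01  8.82127241e-03
  6.05336047e+01 -7.13727291e+00]
shift [-2.506  0.678 -0.151] turn 0.262 rows~ 2.0801040518282723
```

apply_moves --rows '[[1,[-1.25,0.35,0],0.2],[1,[-2.5,0.68,-0.1],0.25],[1,[-2.5,0.68,-0.1],0.25],[1,[-2.5,0.68,-0.1],0.25]]'

```text
t: 2.78
eef_pos: [0.6028, 0.217, 0.297]
tcp_rot: [-180.0, -0.0, 120.2]
wrist_force: [0.7, -0.1, 0.3]
gripper_width: 1.0
grip_force: 0.0
```

```bash
python3 - <<'E'
from h import *
s=get_state();print(s['t'],s['eef_pos'],s['tcp_rot'])
f,P,o=shots('wrist',T[:8],'w2.png')
L=o.get('lens_axis')
for k in('focus_line','focus_index'):
    if k in o and L is not None:
        d=(o[k]-L)[:2];print(k,np.hypot(*d),np.degrees(np.arctan2(d[1],d[0])))
shots('top',T[:8]);shots('side',T[:8])
E
```

```text
2.775 [0.60279116 0.21704035 0.29696416] [-1.79973450e+02 -2.41800920e-02  1.20235077e+02]
wrist viewer 0.82 [314.2 127.3] [0.5773 0.2566 0.    ]
wrist lens_axis 0.67 [313.6 132.6] [0.5779 0.2555 0.066 ]
wrist focus_line 0.89 [317.6  96.6] [0.5652 0.2843 0.05  ]
wrist focus_index 0.83 [289.  105.8] [0.5467 0.2641 0.05  ]
wrist slide_grip 0.72 [331.9  19.5] [0.5434 0.3461 0.05  ]
wrist slide_pointer 0.87 [370.6  65.7] [0.5946 0.336  0.02  ]
wrist slide_mark 0.54 [379.4  21.1] [0.5805 0.3738 0.02  ]
focus_line 0.03147164627255041 113.77979315537223
focus_index 0.03235974887470535 164.59285337890663
top viewer 0.33 [234.4 221.1] [0.5494 0.3488 0.    ]
top slide_grip 0.55 [231.6 219.1] [0.5498 0.3468 0.05  ]
top slide_mark 0.58 [220.4 206.2] [0.5825 0.379  0.02  ]
side viewer 0.97 [278.7 191.6] [0.5711 0.251  0.    ]
side lens_axis 0.66 [277.1 169.6] [0.576  0.2606 0.066 ]
side focus_line 0.69 [267.4 165.8] [0.5647 0.2916 0.05  ]
side focus_index 0.83 [262.3 180.4] [0.5399 0.259  0.05  ]
side slide_grip 0.57 [249.8 151.7] [0.544  0.3461 0.05  ]
side slide_pointer 0.66 [271.8 157.5] [0.5898 0.3338 0.02  ]
side slide_mark 0.5 [263.1 144.7] [0.586  0.3791 0.02  ]
```

View pics/w2.png

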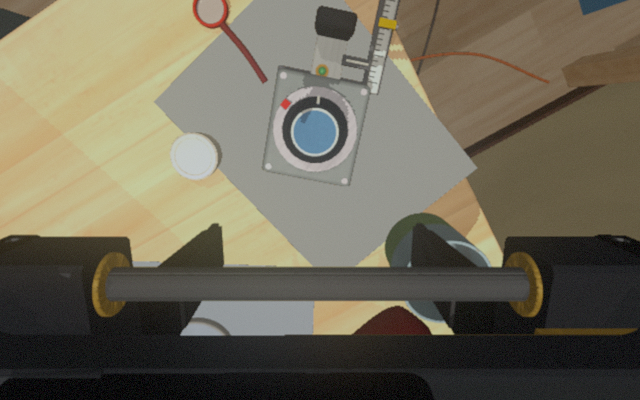

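```bash
python3 - <<'E'
from h import *
goto((.578,.2565,.20),114);goto((.578,.2565,.131),114)
E
```

```text
shift [ 0.931 -0.034  1.945] turn 1.047 rows~ 1.7252087674216656
shift [ 0.931 -0.035  3.325] turn 1.047 rows~ 2.7623041898123764
```

apply_moves --rows '[[1,[0.6,0,0.5],0.6],[1,[0.93,-0.03,1.4],1.05],[1,[0.93,-0.03,1.95],1.05],[1,[0.93,-0.03,1.95],1.05]]'

```text
t: 4.62
eef_pos: [0.5777, 0.2565, 0.1981]
tcp_rot: [-179.8, -0.0, 114.0]
wrist_force: [0.1, -0.8, 0.2]
gripper_width: 0.999
grip_force: 0.0
```

```bash
python3 - <<'E'
from h import *
s=get_state();print(s['t'],s['eef_pos'],s['tcp_rot'])
f,P,o=shots('wrist',T[:8],'w3.png')
L=o.get('lens_axis')
for k in('focus_line','focus_index'):
    if k in o and L is not None:
        d=(o[k]-L)[:2];print(k,np.hypot(*d),np.degrees(np.arctan2(d[1],d[0])))
goto((.578,.2565,.131),114)
E
```

```text
4.625 [0.57766222 0.25652599 0.19809082] [-1.79801636e+02 -2.27878587e-02  1.14001525e+02]
wrist viewer 0.7 [316.7 190.9] [0.5776 0.2568 0.    ]
wrist lens_axis 0.85 [315.3 213.5] [0.577  0.2566 0.066 ]
wrist focus_line 0.94 [319.2 159.1] [0.5657 0.288  0.05  ]
wrist focus_index 0.61 [276.3 180.4] [0.545  0.2628 0.05  ]
wrist slide_grip 0.9 [324.4  58.2] [0.5426 0.3475 0.05  ]
wrist slide_pointer 0.69 [378. 109.] [0.5917 0.3354 0.02  ]
wrist slide_mark 0.8 [385.9  51.8] [0.5794 0.3727 0.02  ]
focus_line 0.03341339375433951 109.69501473824158
focus_index 0.032594127181558775 168.96469752116525
shift [ 0.003 -0.008  1.388] turn -0.005 rows~ 1.1103991371862536
```

View pics/w3.png

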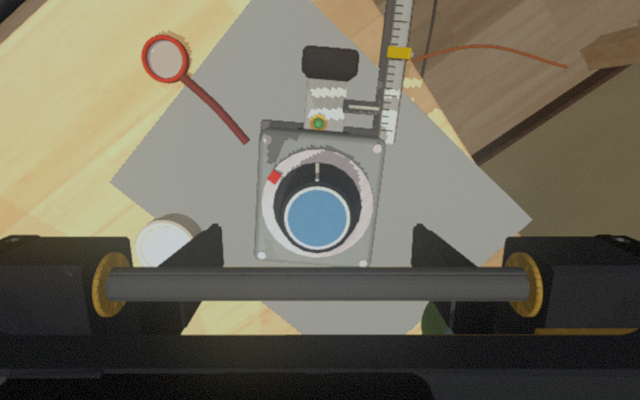

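apply_moves --newtons 20 --rows '[[1,[0,0,0.6],0],[1,[0,0,1.1],0],[1,[0,0,1.36],0],[1,[0,0,1.36],0],[-0.1,[0,0,1.36],0],[-0.1,[0,0,1.36],0],[-0.1,[0,0,1.36],0],[-0.1,[0,0,1.36],0]]'

```text
t: 6.08
eef_pos: [0.5783, 0.2566, 0.132]
tcp_rot: [180.0, -0.0, 114.0]
wrist_force: [0.5, -0.3, -0.7]
gripper_width: 0.637
grip_force: 0.0
```

apply_moves --newtons 20 --rows '[[-0.3,[0,0,0],0],[-0.3,[0,0,0],0],[-0.3,[0,0,0],0],[-0.3,[0,0,0],0]]'

```text
t: 6.58
eef_pos: [0.5775, 0.2562, 0.1318]
tcp_rot: [-179.9, -0.0, 114.0]
wrist_force: [-5.4, -3.4, 3.9]
gripper_width: 0.503
grip_force: 20.0
```

```bash
cat >> h.py <<'E'
def ring(fn=None):
    s=get_state();print(s['t'],s['eef_pos'],s['tcp_rot'],s['gripper_width'],s['grip_force'],s['wrist_force'],s['ft_torque'])
    f,P,o=shots('wrist',['focus_line','focus_index'],fn)
    for c in ((.5777,.2566),s['eef_pos'][:2]):
        print([(k,np.round(np.hypot(*(o[k][:2]-c)),4),np.degrees(np.arctan2(*(o[k][:2]-c)[::-1]))) for k in o])
E
python3 - <<'E'
from h import *
ring()
E
```

```text
6.575 [0.57746987 0.25621862 0.1317641 ] [-1.79869232e+02 -8.92648473e-03  1.13985765e+02] 0.5034503246168983 20.002207159996033 [-5.4076499  -3.41476216  3.94865236] [-0.49380234  0.82436281  0.0370456 ]
wrist focus_line 0.82 [320.3 181.1] [0.5666 0.2863 0.05  ]
wrist focus_index 0.92 [264.8 204.5] [0.5461 0.2641 0.05  ]
[('focus_line', np.float64(0.0317), np.float64(110.42275160049024)), ('focus_index', np.float64(0.0324), np.float64(166.72503519701735))]
[('focus_line', np.float64(0.032), np.float64(109.79779284181956)), ('focus_index', np.float64(0.0323), np.float64(165.9731067752728))]
```

apply_moves --rows '[[-0.3,[0,0,0],-0.8],[-0.3,[0,0,0],-1.6],[-0.3,[0,0,0],-2.5],[-0.3,[0,0,0],-3.4],[-0.3,[0,0,0],-4.3],[-0.3,[0,0,0],-5.2],[-0.3,[0,0,0],-6.1],[-0.3,[0,0,0],-7.0],[-0.3,[0,0,0],-7.8],[-0.3,[0,0,0],-8.4],[-0.3,[0,0,0],-8.4],[-0.3,[0,0,0],-8.4]]'

```text
t: 8.22
eef_pos: [0.5777, 0.2565, 0.1318]
tcp_rot: [-180.0, -0.1, 164.3]
wrist_force: [-6.4, -1.2, 5.1]
gripper_width: 0.498
grip_force: 20.0
```

```bash
python3 - <<'E'
from h import *
ring('w4.png')
E
```

```text
8.225 [0.57774178 0.25650168 0.1317584 ] [-1.79963150e+02 -6.62745768e-02  1.64305066e+02] 0.4976104014456079 20.000300109386444 [-6.39401878 -1.17028009  5.13313665] [-0.26689467  1.01629981  0.00979431]
wrist focus_line 0.6 [319.5 179.8] [0.5474 0.2668 0.05  ]
wrist focus_index 0.86 [310.4 183.3] [0.5479 0.262  0.05  ]
[('focus_line', np.float64(0.032), np.float64(161.4892951017713)), ('focus_index', np.float64(0.0303), np.float64(169.8332317391725))]
[('focus_line', np.float64(0.0321), np.float64(161.34637042017567)), ('focus_index', np.float64(0.0304), np.float64(169.66464145403327))]
```

View pics/w4.png

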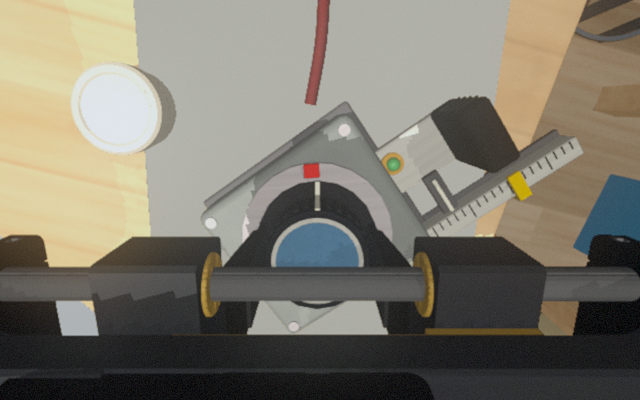

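```bash
cat >> h.py <<'E'
def px(fn):
    a=cv2.imread('pics/'+fn)[:,:,::-1].astype(int)
    r=a[155:195,285:345];m=(r[...,0]>150)&(r[...,1]<80);y,x=np.nonzero(m);tx,ty=x.mean()+285,y.max()+155
    g=a[182:206,305:330].mean(2);w=np.clip(g-g.min(1,keepdims=True)-40,0,None)
    print('tab',tx,ty,x.min()+285,x.max()+285,'line cols',np.round((w*np.arange(305,330)).sum(1)/(w.sum(1)+1e-9),1))
E
python3 - <<'E'
from h import *
px('w4.png')
E
```

```text
tab 310.9849246231156 177 304 318 line cols [317.3 317.  317.  317.  317.  317.  317.  317.  317.  317.  316.9 317.
 317.  317.  316.9 316.9 317.  316.9 316.9 316.9 316.9 316.9 317.  317. ]
```

apply_moves --rows '[[-0.3,[0,0,0],-0.5],[-0.3,[0,0,0],-0.9],[-0.3,[0,0,0],-0.9],[-0.3,[0,0,0],-0.9]]'

```text
t: 8.88
eef_pos: [0.5777, 0.2565, 0.1318]
tcp_rot: [-180.0, -0.1, 169.7]
wrist_force: [-6.0, -0.5, 3.7]
gripper_width: 0.505
grip_force: 20.0
```

```bash
python3 - <<'E'
from h import *
ring('w5.png');px('w5.png')
E
```

```text
8.875 [0.57773765 0.25653777 0.13176983] [-1.79973868e+02 -6.49992544e-02  1.69709680e+02] 0.5048273793096155 20.00037431716919 [-6.04308385 -0.45174096  3.7100859 ] [-0.18074244  0.99647117 -0.01634619]
wrist focus_line 0.91 [317.8 178.9] [0.546  0.2631 0.05  ]
wrist focus_index 0.58 [316.5 182.5] [0.5476 0.2621 0.05  ]
[('focus_line', np.float64(0.0324), np.float64(168.46271813696353)), ('focus_index', np.float64(0.0306), np.float64(169.58757218034089))]
[('focus_line', np.float64(0.0324), np.float64(168.36831203278288)), ('focus_index', np.float64(0.0306), np.float64(169.48576592551922))]
tab 318.0502512562814 177 311 325 line cols [317.1 317.  317.  317.  317.  317.  317.  317.  317.  317.  317.  317.
 317.  317.  317.  317.  316.9 317.  316.9 317.  317.  317.  317.  317. ]
```

apply_moves --rows '[[-0.3,[0,0,0],0.13],[-0.3,[0,0,0],0.13],[0.5,[0,0,0],0.13],[0.5,[0,0,0],0.13],[0.5,[0,0,0],0.13],[0.5,[0,0,0],0.13],[0.5,[0,0,-0.7],0.13],[0.5,[0,0,-1.4],0.13],[0.5,[0,0,-1.4],0.13],[0.5,[0,0,-1.4],0.13]]'

```text
t: 10.28
eef_pos: [0.578, 0.2564, 0.2013]
tcp_rot: [-180.0, -0.0, 169.0]
wrist_force: [-0.2, 0.1, -0.1]
gripper_width: 0.747
grip_force: 0.0
```

```bash
python3 - <<'E'
from h import *
ring('w6.png')
f,P,o=shots('wrist',['slide_grip','slide_pointer','slide_mark'])
g=np.array([.5430,.3468])
goto((g[0],g[1],.22),21);goto((g[0],g[1],.109),21)
E
python3 -c "
import cv2
a=cv2.imread('pics/w6.png')[100:300,220:420];cv2.imwrite('pics/w6c.png',cv2.resize(a,None,fx=3,fy=3,interpolation=2))"
```

```text
10.275 [0.57797094 0.25643512 0.2012573 ] [-1.79987292e+02 -2.53338249e-02  1.68996682e+02] 0.746872093272819 0.0 [-0.2273372   0.12813915 -0.14013923] [ 0.00856448  0.0459513  -0.03304098]
wrist focus_line 0.76 [322.  158.5] [0.5463 0.2665 0.05  ]
wrist focus_index 0.83 [317.7 161. ] [0.5474 0.2633 0.05  ]
[('focus_line', np.float64(0.0329), np.float64(162.56309564977613)), ('focus_index', np.float64(0.031), np.float64(167.5843169112113))]
[('focus_line', np.float64(0.0332), np.float64(162.43173911616148)), ('focus_index', np.float64(0.0313), np.float64(167.39608804477984))]
wrist slide_grip 0.86 [438.2 133.7] [0.5445 0.3457 0.05  ]
wrist slide_pointer 0.82 [420.1 192.5] [0.5908 0.3362 0.02  ]
wrist slide_mark 0.58 [467.1 169.7] [0.5798 0.3738 0.02  ]
shift [ 1.035  1.638 -0.376] turn 24.667 rows~ 1.5788003537516466
shift [1.034 1.638 1.844] turn 24.667 rows~ 2.139777891652108
```

View pics/w6c.png

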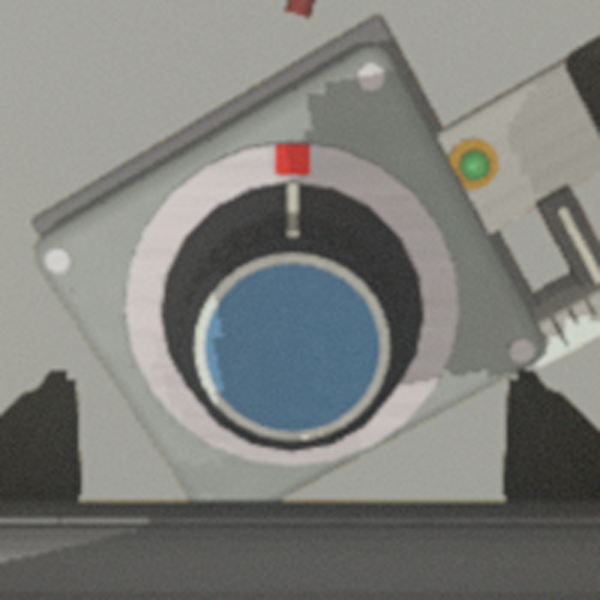

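apply_moves --rows '[[-0.16,[0,0,-0.4],1.2],[-0.16,[0.2,0.3,-0.4],2.8],[-0.16,[0.4,0.6,-0.4],4.4],[-0.16,[0.6,0.9,-0.4],6],[-0.16,[0.8,1.2,-0.4],7.6],[-0.16,[1.04,1.64,-0.4],9.2],[-0.16,[1.04,1.64,-0.4],10.8],[-0.16,[1.04,1.64,-0.4],12.4],[-0.16,[1.04,1.64,-0.4],14],[-0.16,[1.04,1.64,-0.4],15.6],[-0.16,[1.04,1.64,-0.4],17.2],[-0.16,[1.04,1.64,-0.4],18.8]]'

```text
t: 12.12
eef_pos: [0.5428, 0.3469, 0.2215]
tcp_rot: [-180.0, 0.0, 55.9]
wrist_force: [-0.3, 0.3, -0.5]
gripper_width: 0.418
grip_force: 0.0
```

apply_moves --rows '[[-0.16,[0,0,0],1.5],[-0.16,[0,0,0],3],[-0.16,[0,0,0],4.5],[-0.16,[0,0,0],5.8],[-0.16,[0,0,0],5.87],[-0.16,[0,0,0],5.87]]'

```text
t: 12.88
eef_pos: [0.5428, 0.347, 0.2216]
tcp_rot: [-180.0, 0.0, 21.1]
wrist_force: [-0.7, -1.5, 0.4]
gripper_width: 0.421
grip_force: 0.0
```

```bash
cat >> h.py <<'E'
V=np.radians(-69);ex=np.array([np.cos(V),np.sin(V)]);ey=np.array([-ex[1],ex[0]])
def sl(fn=None):
    s=get_state();print(s['t'],s['eef_pos'],s['tcp_rot'],s['gripper_width'],s['grip_force'],s['wrist_force'])
    f,P,o=shots('wrist',['slide_grip','slide_pointer','slide_mark'],fn)
    for k in o:
        d=o[k][:2]-[.5777,.2566];print(k,'viewer xy',np.round([d@ex,d@ey],4))
    return o
E
python3 - <<'E'
from h import *
o=sl('w7.png')
g=o.get('slide_grip',np.array([.5430,.3468]))
goto((g[0],g[1],.110),21);goto((.543,.3468,.110),21)
E
```

```text
12.875 [0.54282777 0.34697485 0.22161914] [-1.79997378e+02  8.27957633e-03  2.11390748e+01] 0.4209740412170254 0.0 [-0.74601202 -1.45819993  0.38232549]
wrist slide_grip 0.64 [316.6 191.1] [0.5495 0.3497 0.05  ]
wrist slide_pointer 0.57 [351.8 143.7] [0.5903 0.3348 0.02  ]
wrist slide_mark 0.73 [304.9 139.5] [0.5797 0.3715 0.02  ]
slide_grip viewer xy [-0.097  0.007]
slide_pointer viewer xy [-0.0685  0.0398]
slide_mark viewer xy [-0.1066  0.043 ]
shift [ 0.144 -0.003  2.235] turn 0.007 rows~ 1.7914579105916197
shift [2.000e-03 4.000e-03 2.235e+00] turn 0.007 rows~ 1.7877551334529376
```

View pics/w7.png

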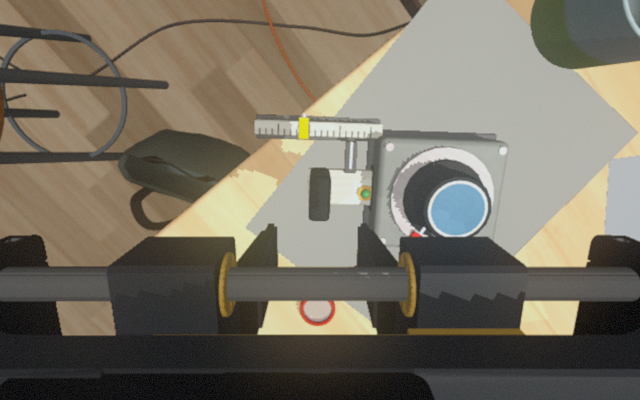

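```bash
python3 - <<'E'
from h import *
s=get_state();f=grab_frame('wrist');P=pose(f,s)
g=cv2.cvtColor(f['img'],cv2.COLOR_RGB2GRAY)
L=cv2.createLineSegmentDetector().detect(g)[0][:,0]
for l in L:
    if 250<min(l[0],l[2]) and max(l[0],l[2])<510 and 100<min(l[1],l[3]) and max(l[1],l[3])<250 and np.hypot(l[2]-l[0],l[3]-l[1])>22:
        z=.018 if max(l[1],l[3])<142 and max(l[0],l[2])<384 else .04
        d=(onz(f,P,l[2:],z)-onz(f,P,l[:2],z))[:2];print(np.round(l),z,round(np.degrees(np.arctan2(d[1],d[0]))%90-90,1))
for X in [(.543,.3468,.062),(.5465,.3482,.062)]: print(proj(f,P,X))
E
```

```text
[435. 233. 458. 238.] 0.04 -82.0
[330. 169. 329. 218.] 0.04 -69.2
[425. 211. 434. 232.] 0.04 -41.1
[439. 157. 470. 164.] 0.04 -82.4
[436. 187. 425. 211.] 0.04 -89.4
[470. 165. 484. 186.] 0.04 -30.9
[487. 187. 492. 211.] 0.04 -50.9
[478. 230. 489. 210.] 0.04 -1.1
[298. 121. 254. 119.] 0.018 -70.7
[382. 124. 309. 121.] 0.018 -70.9
[308. 217. 309. 168.] 0.04 -71.1
[321. 136. 363. 138.] 0.018 -70.8
[343. 140. 257. 138.] 0.018 -70.7
[389. 194. 395. 223.] 0.04 -55.2
[349. 141. 348. 167.] 0.04 -70.7
[309. 167. 341. 167.] 0.04 -69.0
[370. 203. 372. 172.] 0.04 -70.0
[352. 167. 353. 143.] 0.04 -70.9
[490. 218. 475. 235.] 0.04 -13.9
[403. 189. 418. 167.] 0.04 -11.1
[307. 116. 378. 119.] 0.018 -71.4
[457. 148. 434. 148.] 0.04 -69.2
[384. 129. 494. 133.] 0.04 -70.8
[365. 169. 367. 142.] 0.04 -71.5
[383. 139. 375. 234.] 0.04 -71.3
[442. 188. 463. 182.] 0.04 -52.7
[499. 142. 383. 139.] 0.04 -70.7
[343. 166. 345. 143.] 0.04 -70.5
[357. 142. 356. 168.] 0.04 -70.5
[494. 201. 490. 172.] 0.04 -54.3
[387. 188. 396. 167.] 0.04 -0.0
[332. 203. 357. 204.] 0.04 -70.5
[276. 178. 254. 170.] 0.04 -89.7
[438. 163. 476. 177.] 0.04 -88.2
[501. 192. 498. 214.] 0.04 -69.9
[317.01473    204.35915863]
[316.95039741 199.32472131]
```

```bash
python3 - <<'E'
from h import *
goto((.549,.3477,.110),19.2)
E
```

```text
shift [0.12  0.031 2.235] turn 0.305 rows~ 1.790898419558842
```

apply_moves --newtons 25 --rows '[[-0.16,[0.12,0.03,0.3],0.31],[-0.16,[0.12,0.03,0.9],0.31],[-0.16,[0.12,0.03,1.5],0.31],[-0.16,[0.12,0.03,2.0],0.31],[-0.16,[0.12,0.03,2.23],0.31],[-0.16,[0.12,0.03,2.23],0.31]]'

```text
t: 13.88
eef_pos: [0.5489, 0.3476, 0.1094]
tcp_rot: [180.0, 0.1, 19.1]
wrist_force: [-0.3, 0.3, 0.2]
gripper_width: 0.416
grip_force: 0.0
```

```bash
sed -i 's/V=np.radians(-69)/V=np.radians(-70.8)/' h.py; python3 - <<'E'
from h import *
sl('w8.png')
E
```

```text
13.875 [0.54894523 0.34763955 0.10935478] [1.79994649e+02 7.35722212e-02 1.90929945e+01] 0.4163590659873257 0.0 [-0.25963836  0.33730854  0.1631601 ]
wrist slide_grip 0.61 [315.3 264.4] [0.5475 0.3478 0.05  ]
wrist slide_pointer 0.88 [366.4 170.5] [0.592  0.3357 0.02  ]
wrist slide_mark 0.6 [292.8 172.2] [0.5788 0.371  0.02  ]
slide_grip viewer xy [-0.0961  0.0014]
slide_pointer viewer xy [-0.07    0.0395]
slide_mark viewer xy [-0.1076  0.0387]
```

View pics/w8.png

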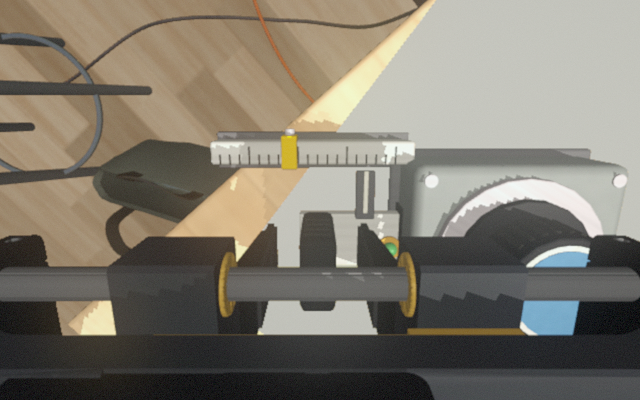

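apply_moves --newtons 30 --rows '[[-0.9,[0,0,0],0],[-0.9,[0,0,0],0],[-0.9,[0,0,0],0],[-0.9,[0,0,0],0],[-0.9,[0,0,0],0],[-0.9,[0,0,0],0],[-0.9,[0,0,0],0],[-0.9,[0,0,0],0]]'

```text
t: 15.08
eef_pos: [0.5491, 0.3477, 0.1104]
tcp_rot: [180.0, -0.0, 19.1]
wrist_force: [0.6, -4.9, 5.3]
gripper_width: 0.166
grip_force: 30.0
```

Gripped (16 mm). Pull to just short of the mark.

apply_moves --rows '[[-0.9,[0,-0.08,0],0],[-0.9,[0,-0.18,0],0],[-0.9,[0,-0.28,0],0],[-0.9,[0,-0.38,0],0],[-0.9,[0,-0.48,0],0],[-0.9,[0,-0.58,0],0],[-0.9,[0,-0.66,0],0],[-0.9,[0,-0.7,0],0],[-0.9,[0,-0.7,0],0],[-0.9,[0,-0.7,0],0]]'

```text
t: 16.32
eef_pos: [0.5375, 0.3808, 0.1104]
tcp_rot: [180.0, -0.0, 19.1]
wrist_force: [0.2, -5.5, 5.3]
gripper_width: 0.163
grip_force: 30.0
```

```bash
python3 - <<'E'
from h import *
sl('w9.png')
a=cv2.imread('pics/w9.png')[100:260,200:440];cv2.imwrite('pics/w9c.png',cv2.resize(a,None,fx=3.3,fy=3.3,interpolation=2))
E
```

```text
16.325 [0.53754562 0.38080049 0.11038285] [ 1.79985905e+02 -7.49576320e-03  1.91308291e+01] 0.16285713532713872 30.000988841056824 [ 0.15002068 -5.48912397  5.31422885]
wrist slide_grip 0.89 [313.3 263.5] [0.5358 0.3818 0.05  ]
wrist slide_pointer 0.74 [368.  170.3] [0.581 0.368 0.02 ]
wrist slide_mark 0.8 [357.7 169.1] [0.5798 0.3732 0.02  ]
slide_grip viewer xy [-0.132   0.0016]
slide_pointer viewer xy [-0.1041  0.0397]
slide_mark viewer xy [-0.1094  0.0404]
```

View pics/w9c.png

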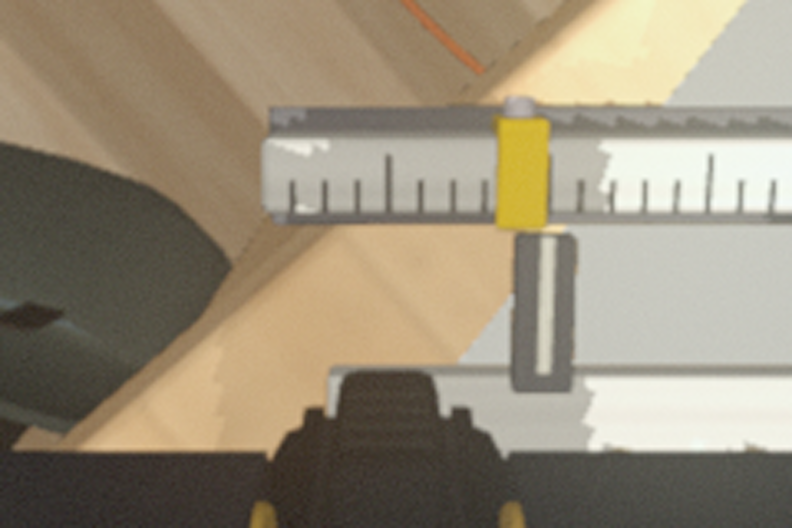

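apply_moves --rows '[[-0.9,[0,-0.04,0],0],[-0.9,[0,-0.075,0],0],[-0.9,[0,-0.075,0],0],[-0.9,[0,-0.075,0],0]]'

```text
t: 17.02
eef_pos: [0.5363, 0.3843, 0.1104]
tcp_rot: [180.0, -0.0, 19.1]
wrist_force: [0.1, -6.2, 5.0]
gripper_width: 0.171
grip_force: 30.0
```

```bash
python3 - <<'E'
from h import *
sl('w10.png')
a=cv2.imread('pics/w10.png');h=cv2.cvtColor(a,cv2.COLOR_BGR2HSV).astype(int)
m=(h[...,0]>20)&(h[...,0]<32)&(h[...,1]>180);m[:125]=0;m[180:]=0;y,x=np.nonzero(m[:,330:390]);print('marker',x.min()+330,x.max()+330,x.mean()+330,y.min(),y.max())
g=a[170:215:3,350:385].mean(2);w=np.clip(g-110,0,None);b=(g>130)
for r,row in zip(range(170,215,3),g): print(r,np.round(row[5:28]).astype(int))
E
```

```text
17.025 [0.53634093 0.3843061  0.11038909] [ 1.79981789e+02 -9.37391217e-03  1.91313738e+01] 0.17087405902889455 30.000993311405182 [ 0.08583564 -6.22756111  4.96661621]
wrist slide_grip 0.74 [312.6 263.8] [0.5344 0.3856 0.05  ]
wrist slide_pointer 0.65 [367.3 171.8] [0.5789 0.3715 0.02  ]
slide_grip viewer xy [-0.1361  0.0015]
slide_pointer viewer xy [-0.1081  0.039 ]
marker 358 372 365.05159705159707 136 167
170 [170 154 138 134 131 128 132 142 152 151 153 152 154 152 153 153 149 159
 180 204 212 206 193]
173 [145 100 106 111 111 113 113 112 135 183 203 207 194 159 118 115 114 114
 113 135 175 196 195]
176 [147 102 108 112 114 113 110 111 133 184 206 204 186 144 115 113 115 116
 115 131 176 195 195]
179 [131 102 109 114 111 111 112 116 147 189 204 203 185 144 115 113 114 113
 112 131 173 194 195]
182 [131 101 110 114 111 110 110 112 149 189 203 204 178 131 111 114 115 115
 115 145 184 194 196]
185 [132 101 107 113 111 112 109 114 157 193 204 203 177 127 112 114 112 113
 121 171 195 194 192]
188 [124 102 109 108 110 111 110 115 162 197 205 204 179 125 111 111 113 112
 117 169 195 196 194]
191 [117  98 110 111 112 111 107 117 164 196 204 205 173 119 109 113 111 113
 117 170 196 195 197]
194 [117 103 109 113 110 109 108 118 179 203 204 204 172 118 108 112 112 111
 117 169 195 195 195]
197 [112 100 111 113 110 108 107 117 176 204 204 193 156 115 111 111 111 113
 114 167 194 194 196]
200 [107 103 109 111 108 111 108 121 177 204 204 194 155 115 109 109 111 113
 130 175 194 195 196]
203 [107 101 109 109 110 104 108 128 180 204 204 192 156 115 112 111 110 110
 121 172 195 195 195]
206 [109 104 107 110 110 108 108 133 182 205 204 184 142 109 109 113 111 113
 126 172 197 194 195]
209 [101 106 107 108 108 108 107 129 182 201 203 183 140 111 108 111 110 117
 156 187 195 194 194]
212 [ 95 105 108 110 108 106 109 144 178 191 193 168 123 112 108 112 113 110
 114 132 143 137 141]
```

apply_moves --rows '[[-0.9,[0,0,0],0],[-0.9,[0,0,0],0],[-0.9,[0,0,0],0],[-0.9,[0,0,0],0],[-0.9,[0,0,0],0],[-0.9,[0,0,0],0],[-0.9,[0,0,0],0],[-0.9,[0,0,0],0],[-0.9,[0,0,0],0],[-0.9,[0,0,0],0],[-0.9,[0,0,0],0],[-0.9,[0,0,0],0]]'

```text
t: 18.73
eef_pos: [0.5364, 0.3843, 0.1104]
tcp_rot: [180.0, -0.0, 19.1]
wrist_force: [0.3, -6.2, 5.6]
gripper_width: 0.163
grip_force: 30.0
```

apply_moves --rows '[[-0.9,[0,0,0],0],[-0.9,[0,0,0],0],[-0.9,[0,0,0],0],[-0.9,[0,0,0],0],[-0.9,[0,0,0],0],[-0.9,[0,0,0],0],[-0.9,[0,0,0],0],[-0.9,[0,0,0],0],[-0.9,[0,0,0],0],[-0.9,[0,0,0],0],[-0.9,[0,0,0],0],[-0.9,[0,0,0],0]]'

```text
t: 20.23
eef_pos: [0.5364, 0.3843, 0.1104]
tcp_rot: [180.0, -0.0, 19.1]
wrist_force: [1.7, -6.3, 5.5]
gripper_width: 0.166
grip_force: 30.0
```

apply_moves --rows '[[-0.9,[0,0,0],0],[-0.9,[0,0,0],0],[-0.9,[0,0,0],0],[-0.9,[0,0,0],0],[-0.9,[0,0,0],0],[-0.9,[0,0,0],0],[-0.9,[0,0,0],0],[-0.9,[0,0,0],0]]'

```text
t: 21.22
eef_pos: [0.5364, 0.3843, 0.1104]
tcp_rot: [180.0, -0.0, 19.1]
wrist_force: [1.1, -5.8, 5.3]
gripper_width: 0.168
grip_force: 30.0
```

```bash
python3 - <<'E'
from h import *
s=get_state();print(s['t'],s['eef_pos'],s['gripper_width'])
f=grab_frame('wrist');a=f['img'][:,:,::-1].copy();h=cv2.cvtColor(a,cv2.COLOR_BGR2HSV).astype(int)
m=(h[...,0]>20)&(h[...,0]<32)&(h[...,1]>180);x=np.nonzero(m[125:180,330:390])[1]+330
g=a[174,358:374].mean(1);w=np.clip(g-125,0,None);l=(w*np.arange(358,374)).sum()/w.sum()
print(x.mean(),l)
if abs(x.mean()-l)<4 and s['gripper_width']>.13: print(close_job())
E
```

```text
21.225 [0.53636429 0.38426703 0.11038351] 0.16750871247206867
364.7557251908397 365.652763295099
the job is handed in; nothing more can be done
None
```

The job is handed in at about 21 s: the focus ring's white line points at the red tab, and the slide is still gripped with its pointer about 0.4 mm from the centre of the yellow marker, held still for over 4 s.

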